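# Wedge up a magnetic stirrer to free its front feet

### The arm

A 6-joint arm with a two-finger parallel gripper is mounted at the origin on the work surface. World frame = base frame: x ahead of the robot, y to its left, z up, the work surface at z = 0. Lengths are in m, angles in rad, forces in N, time in s.
With the tool pointing down it reaches from about 0.325 to 0.9 m from the base axis. Payload 6.1 kg.
Tool frame: the origin (TCP) lies midway between the tips of the shut fingers; the grasp point (between the pads) lies 19 mm behind it (ctrl.hold_point_z is the distance from the TCP to the grasp point, in m); z points along the fingers, y is the line along which they close (so a half turn about z gives the same grasp; the last joint's range is limited). The gripper opens to 85 mm and grips with 20 to 120 N. Pads are 22 mm wide; open, the fingers measure 114 mm over their backs; the gripper's body (76 mm by 85 mm) begins 54 mm behind the grasp point. The pads swing forward as they close: fully open they stand 13 mm farther back than shut.
Start: joints at [-1.37, 0.22, 1.526, -0, 1.395, -0.126], TCP at [0.201, -0.592, 0.231] pointing down, gripper open.
Joint ranges: [-2.98, 2.98], [-0.91, 2.08], [0.09, 2.57], [-1.24, 4.39], [0.2, 2.65], [-2.68, 2.68]. Speed limits (rad/s): [2.57, 2.57, 3.01, 3.14, 3.14, 3.14].

### API

Orientations are given as [roll, pitch, yaw] about the fixed x, y, z axes, in that order (R = Rz(yaw) Ry(pitch) Rx(roll)).
In Python, from workcell import ctrl gives the robot as it stands.
- The arm moves only by the tool play_rows, never from a script. Its argument "steps" is a list of rows, each a list of 3 entries, a list of its own where there are three numbers: the shift along the tool's x, y, z in mm, then the turn about the tool's z in degrees, then the finger opening in mm, from 0 to 85.4. A call has 1 to 20 rows; each row is the pose to reach, as a shift and turn from the pose commanded when the call began, along the tool's axes at that moment; what a row does not reach only later rows make up. A row lasts 1/12 s, in which the tool goes at most 41.7 mm and 7.16 degrees, less where a joint would pass 70% of its speed; a pose out of reach is approached as far as the arm can. A call with a gripper value outside its range is refused whole. The fingers move at their own pace and stop on an object; "squeeze" is the grip in N (left out, the last holds). Time passes only in rows, so rows that repeat a pose let the fingers close. It gives the time, the measured TCP pose, the force, the opening and the grip force at its end, in the units of the state.
- ctrl.get_obs(): the state, without advancing time (a new reading comes with each control period).
- ctrl.capture(name): name is "scene" or "top"; returns a dict with "img" (384x512x3 uint8, blue, green, red), "range_z" (384x512 float32, m along the optical axis (not along the pixel's ray), 0 where there is no reading), "fx", "fy", "cx", "cy" (pixels), "k1" (the pictures are not rectified: a ray, as slopes to the right and down, at radius r is drawn at 1 + k1 r^2 times it, then the intrinsics apply), "cam_to_world" (4x4, takes a point from camera to world coordinates). Camera axes: x right, y up, looking along -z (the intrinsics and any distortion apply to the point x, -y, -z); pixel columns grow to the right and rows downward; lengths in m; the calibration is good to about 2 mm. A picture is of the moment at which its call begins.
- ctrl.sign_off(): hands the job in; it is judged then, once.
The state is a dict: "time_s": time; "joint_positions": joint angles; "qd": joint speeds; "joint_torque": joint torques, N m; "tool_pos": TCP position; "orientation": TCP orientation; "ft_force": force on the tool from outside, world axes, zero at the start; "ft_torque": the same for the moment, N m; "opening": finger opening in m; "finger_force": force on a finger pad.
Only numpy, scipy, OpenCV 4.12 (cv2) and the standard library are available. Lean on these libraries where they do the work, as an engineer would, in place of code of your own. Each camera call takes 0.05 s, during which the arm holds its last target. There are 200 camera calls.

### The job

The front rubber feet of the magnetic stirrer need changing. Pull the top drawer of the little drawer unit right out to its stop, take out the levelling wedge, lay it flat on the bench and push it nose first under the middle of the stirrer's front edge until both front feet have just come clear of the bench, by about 4 mm, while the rear feet stay down where they are. Finish while holding: keep your grip on the wedge there, without touching the stirrer yourself, so that I can change the feet; do not shove the stirrer across the bench, and leave the beaker and the bottle alone.

Things in the scene. Friction and masses are not known exactly. Their poses are not given: they have to be found in the camera images.
- cab_drawer0 (a joint): upper drawer of a small white desktop drawer unit with two drawers, its front roughly facing the robot. 0 = shut (so it starts), grows as it is pulled out; stop at 0.142 m; about 1 N of friction. Inside it is 165 long, 228 wide, 43 deep, floor 85 above the bench; the drawer front's upper edge is 138 above the bench.
- cab_drawer0_handle (a point): middle of the upper drawer's steel bar handle: a level bar, 11 mm diameter, 120 long, its axis 35 in front of the drawer front (29 free behind it), 112 above the bench, 38 below the unit's top; mounting posts 51 either side of the middle. Axes: x points into the unit (the drawer opens along -x), y along the bar, z up.
- cab: the drawer unit's case, 210 deep, 270 wide, 150 high, fixed on the bench. Origin on the bench under the middle of the case; x points from its front to its back, z up; drawer fronts at x = -105 mm. A tip box 46 high is fixed on its top (x from +1 to +89, y from -101 to +21 mm).
- wedge: white hard-plastic levelling wedge, 130 long, 34 wide, 60 g; starts flat on the upper drawer's floor, nose roughly to the drawer's back. Origin: centre of its flat underside; x points to the thin nose, z up. Nose (x = +65 mm) 3 thick; the top rises evenly by 20 mm over 115 mm to 23 at x = -50 mm, then is flat to the heel (x = -65). Sides parallel, ribbed near the heel where one grips it (x = -40).
- wedge_nose (a point): middle of the lower edge of the wedge's nose (x = +65 mm on the wedge), axes as the wedge. The wedge's taper is slippery (friction about 0.28); it does not slip back by itself.
- stirrer: compact magnetic stirrer, about 0.9 kg: white housing 150 x 150 mm, round steel plate on top, 63 high; loose on four rubber feet (18 diameter, 8 high), so its underside is 8 above the bench. Origin: on the bench below the middle of the front lower edge (nearest the robot); x runs from front (0) to back (150), y to the left, z up. A knob at y = -46 sticks out 11 in front. Wedging takes 3 to 5 N.
- foot_front_left (a point): centre of the underside of the stirrer's front foot at x = 20, y = +55 mm; height 0 while it stands on the bench
- foot_front_right (a point): the same for the front foot at x = 20, y = -55 mm
- foot_rear_left (a point): the same for the rear foot at x = 130, y = +55 mm
- foot_rear_right (a point): the same for the rear foot at x = 130, y = -55 mm
- beaker: bystander: empty glass beaker, 68 diameter, 90 high, standing beside the stirrer. Origin: centre of its underside.
- bottle: bystander: amber reagent bottle with blue cap, 68 diameter, 150 high, standing beside the stirrer. Origin: centre of its underside.
Not all that is in view belongs to the job. What is shaped like the stirrer but blue or purple is not meant.

How it is judged:
On the way, in this order (a step that is already met when the one before it is completed fails the run):
1. the upper drawer is pulled out to its stop (value of joint cab_drawer0 above 0.137 m), for 0.2 s.
2. the wedge lies flat on the bench, gripped, its nose under the stirrer's front edge, while the stirrer still stands on all its feet (contact force between the fingers and wedge above 1 N and height (world z) of wedge below 0.006 m and x of wedge_nose in the frame of stirrer between 0.004 and 0.05 m and y of wedge_nose in the frame of stirrer between -0.03 and 0.03 m and height (world z) of each of foot_front_left, foot_front_right below 0.0012 m), for 0.05 s.
At the end, for the whole second after the job is handed in: Both front feet 1.5 to 7 mm above the bench, rear feet on it (below 2 mm); the stirrer rests on the wedge (over 1 N), which lies flat on the bench, nose 20 mm or more under and within 35 mm of the middle; fingers grip the wedge (over 2 N), do not touch the stirrer; all still (height (world z) of foot_front_left between 0.0015 and 0.007 m and height (world z) of foot_front_right between 0.0015 and 0.007 m and height (world z) of each of foot_rear_left, foot_rear_right below 0.002 m and contact force between wedge and stirrer above 1 N and contact force between the fingers and wedge above 2 N and contact force between each of the arm, the fingers and stirrer below 0.3 N and height (world z) of wedge below 0.004 m and angle between wedge's own z axis and vertical below 0.06 rad and x of wedge_nose in the frame of stirrer above 0.02 m and y of wedge_nose in the frame of stirrer between -0.035 and 0.035 m and linear speed of each of stirrer, wedge below 0.01 m/s); the arm keeps its last pose, push and grip.
It fails at once if the stirrer is tipped: a front foot over 12 mm up (height (world z) of any of foot_front_left, foot_front_right above 0.012 m).
It fails at once if the stirrer is shoved: a rear foot over 20 mm from where it stood (distance of any of foot_rear_left, foot_rear_right from where it was at the start of the episode above 0.02 m).
It fails at once if the beaker is moved over 20 mm or tipped (distance of beaker from where it was at the start of the episode above 0.02 m or angle between beaker's own z axis and vertical above 0.3 rad).
It fails at once if the bottle is moved over 20 mm or tipped (distance of bottle from where it was at the start of the episode above 0.02 m or angle between bottle's own z axis and vertical above 0.3 rad).
It also fails if it takes over 56 s, if anything falls off the work surface, if the arm or the gripper's body presses on something with over 40 N, if the wrist force passes 120 N, or if a joint passes its speed limit or range.

## Working session

There is one attempt and no reset: what is moved stays moved. The work goes in short steps, Python scripts to look and compute and a tool call to move; the robot and the scene stay as the last step left them, time stands still between calls to the robot, and variables do not carry over. Pictures are saved under pics/ and viewed, at most 10 in all, crops included, and the job is handed in when it is done.

Besides the shell and the picture viewer there is one more tool, called after "Emit:" as a command line: name --argument value ..., lists and objects as JSON in quotes. play_rows: Moves the arm, as the interface text tells. Its arguments: {"type":"object","properties":{"steps":{"type":"array"},"squeeze":{"type":"number"}},"required":["steps"]}

```bash
mkdir -p pics; cat > h.py <<'E'
import numpy as np, cv2
from scipy.spatial.transform import Rotation as R
from workcell import ctrl
def cap(n,save=None):
    d=ctrl.capture(n)
    if save: cv2.imwrite('pics/'+save,d['img'])
    return d
def pts(d):
    h,w=d['range_z'].shape
    K=np.array([[d['fx'],0,d['cx']],[0,d['fy'],d['cy']],[0,0,1.]])
    g=np.stack(np.meshgrid(np.arange(w),np.arange(h)),-1).reshape(-1,1,2).astype(np.float64)
    u=cv2.undistortPoints(g,K,np.array([d['k1'],0,0,0.])).reshape(h,w,2)
    z=d['range_z'].astype(float)
    P=np.stack([u[...,0]*z,-u[...,1]*z,-z],-1)
    M=np.array(d['cam_to_world'])
    W=P@M[:3,:3].T+M[:3,3]
    W[z==0]=np.nan
    return W
def tool():
    o=ctrl.get_obs(); return np.array(o['tool_pos']),R.from_euler('xyz',o['orientation']).as_matrix(),o
def totool(p):
    t,m,o=tool(); return (m.T@(np.array(p)-t)*1000).round(1)
E
python3 - <<'E'
from h import *
for n in('scene','top'):
    d=cap(n,n+'0.png'); print(n,d['fx'],d['k1'],np.round(d['cam_to_world'],3).tolist())
t,m,o=tool(); print(t,o['orientation'],o['opening']);print(m.round(3), ctrl.hold_point_z)
E
```

```text
scene 397.610280514147 -0.04889221080317693 [[-0.215, -0.835, 0.506, 1.256], [0.977, -0.179, 0.118, 0.042], [-0.007, 0.52, 0.854, 1.31], [0.0, 0.0, 0.0, 1.0]]
top 490.7787618859617 -0.07757662433357204 [[-0.009, 0.992, -0.129, 0.341], [-1.0, -0.009, 0.003, -0.116], [0.002, 0.129, 0.992, 1.603], [0.0, 0.0, 0.0, 1.0]]
[ 0.2005113  -0.59137953  0.23030699] [-3.13983176e+00 -2.39296026e-04  3.26793284e-01] 0.08542525170719953
[[ 0.947  0.321 -0.   ]
 [ 0.321 -0.947  0.002]
 [ 0.    -0.002 -1.   ]] 0.0187
```

```bash
ls; python3 -c "
import cv2,numpy as np
a=cv2.imread('pics/scene0.png');b=cv2.imread('pics/top0.png');cv2.imwrite('pics/a.png',cv2.resize(a,(800,600)));cv2.imwrite('pics/b.png',cv2.resize(b,(800,600)))"
```

```text
h.py
pics
```

View pics/a.png

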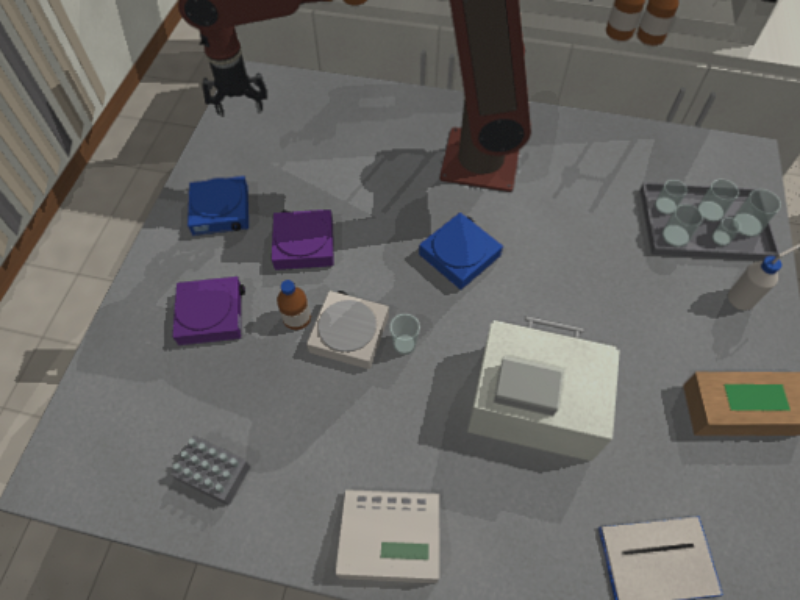

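View pics/b.png

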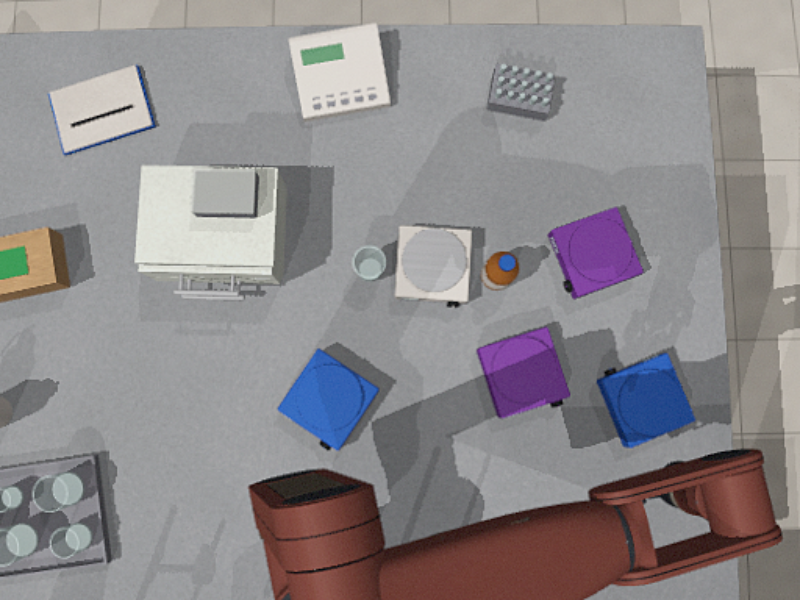

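Scene view: robot on top, white stirrer at (347,328) between bottle (292,305) and beaker (405,335), white drawer unit at (545,385) with its handle at (553,327). Top view: stirrer (435,263), knob (453,303), beaker (370,263), bottle (500,268), unit (208,220), handle (208,290).

```bash
cat > m.py <<'E'
from h import *
d=cap('top'); W=pts(d); X,Y,Z=W[...,0],W[...,1],W[...,2]
img=d['img'].astype(int); sat=img.max(-1)-img.min(-1)
def roi(u0,u1,v0,v1):
    m=np.zeros(Z.shape,bool); m[int(v0/1.5625):int(v1/1.5625),int(u0/1.5625):int(u1/1.5625)]=1; return m
def rect(m):
    p=W[m]; p=p[~np.isnan(p).any(1)]
    r=cv2.minAreaRect((p[:,:2]*1000).astype(np.float32)); return r, np.median(p[:,2])
m=roi(392,478,215,310)&(Z>.045)&(Z<.08)
print('stirrer',rect(m),cv2.boxPoints(rect(m)[0]).round(0).tolist())
m=roi(120,290,155,280)&(Z>.14)&(Z<.165)
print('cab',rect(m),cv2.boxPoints(rect(m)[0]).round(0).tolist())
m=roi(165,260,272,305)&(Z>.09)&(Z<.13)
print('handle',rect(m)); 
print('box',rect(roi(180,270,160,230)&(Z>.18)&(Z<.21)))
print('beaker',rect(roi(345,390,240,285)&(Z>.03)))
print('bottle',rect(roi(480,522,240,295)&(Z>.12)))
m=roi(392,480,290,312)&(Z>.02)&(Z<.045); print('knob',rect(m))
d=cap('scene'); W=pts(d); Z=W[...,2]
print('scene stirrer',rect(roi(300,392,290,372)&(Z>.055)&(Z<.075)))
print('scene cab',rect(roi(470,630,315,450)&(Z>.14)&(Z<.165)))
print('scene handle',rect(roi(520,590,310,340)&(Z>.095)&(Z<.128)))
print('scene bottle',rect(roi(270,312,275,330)&(Z>.12)))
print('scene beaker',rect(roi(388,425,310,355)&(Z>.03)))
E
python3 m.py
```

```text
stirrer (((613.9579467773438, -225.01681518554688), (150.31871032714844, 163.10964965820312), 85.58997344970703), np.float64(0.05932225626669452)) [[527.0, -294.0], [689.0, -306.0], [701.0, -156.0], [538.0, -144.0]]
cab (((695.5091552734375, 224.34249877929688), (273.4948425292969, 213.2083740234375), 88.07563781738281), np.float64(0.14847869611006215)) [[584.0, 91.0], [797.0, 84.0], [807.0, 357.0], [594.0, 365.0]]
handle (((569.4223022460938, 220.27603149414062), (190.40025329589844, 42.27539825439453), 88.11321258544922), np.float64(0.11482017994384797))
box (((739.1370239257812, 182.9624786376953), (124.1954574584961, 90.02229309082031), 88.34046173095703), np.float64(0.19424251430899675))
beaker (((616.21875, -92.80282592773438), (65.40895080566406, 64.88496398925781), 45.25564956665039), np.float64(0.07816964859136633))
bottle (((602.6054077148438, -358.134765625), (29.805740356445312, 29.596569061279297), 62.37836837768555), np.float64(0.14738608286799293))
knob (((540.9698486328125, -218.06344604492188), (144.8851318359375, 12.95242691040039), 85.43891143798828), np.float64(0.038938173371361406))
scene stirrer (((620.897216796875, -240.91683959960938), (185.08279418945312, 147.9258270263672), 85.23394775390625), np.float64(0.06173284494087916))
scene cab (((698.642333984375, 224.9736328125), (270.4171142578125, 209.5946044921875), 88.10826110839844), np.float64(0.14895046808985724))
scene handle (((562.798583984375, 227.7996826171875), (123.74315643310547, 29.956567764282227), 88.18506622314453), np.float64(0.11481752589407201))
scene bottle (((605.0567626953125, -358.19927978515625), (30.702268600463867, 29.294109344482422), 8.71134090423584), np.float64(0.14746985438417393))
scene beaker (((599.9296264648438, -96.57306671142578), (103.65909576416016, 64.73209381103516), 18.664337158203125), np.float64(0.06641529271846469))
```

```bash
python3 - <<'E'
from h import *
print(totool([.557,.229,.18]))
E
```

```text
[ 601.  -662.7   51.5]
```

Emit:
play_rows --steps '[[[601, -663, 25], -69.4, 30], [[601, -663, 25], -69.4, 30], [[601, -663, 25], -69.4, 30], [[601, -663, 25], -69.4, 30], [[601, -663, 25], -69.4, 30], [[601, -663, 25], -69.4, 30], [[601, -663, 25], -69.4, 30], [[601, -663, 25], -69.4, 30], [[601, -663, 25], -69.4, 30], [[601, -663, 25], -69.4, 30], [[601, -663, 25], -69.4, 30], [[601, -663, 25], -69.4, 30], [[601, -663, 25], -69.4, 30], [[601, -663, 25], -69.4, 30], [[601, -663, 25], -69.4, 30], [[601, -663, 25], -69.4, 30], [[601, -663, 25], -69.4, 30], [[601, -663, 25], -69.4, 30], [[601, -663, 25], -69.4, 30], [[601, -663, 25], -69.4, 30]]' --squeeze 30

```text
time_s: 1.87
tool_pos: [0.5326, 0.1745, 0.2079]
orientation: [3.141, 0.0, 1.538]
ft_force: [0.8, -0.5, 0.1]
opening: 0.0299
finger_force: 0.0
```

```bash
python3 - <<'E'
from h import *
d=cap('scene'); W=pts(d)
m=np.zeros(W.shape[:2],bool); m[195:220,325:385]=1
Z=W[...,2]; m&=(Z>.1)&(Z<.125)
p=W[m]; c=np.array([.697,.2245]);a=np.deg2rad(-1.9);Rm=np.array([[np.cos(a),-np.sin(a)],[np.sin(a),np.cos(a)]])
q=(p[:,:2]-c)@Rm
print(len(q)); h,e=np.histogram(q[:,0]*1000,bins=np.arange(-155,-95,4)); print(h,e); 
b=q[:,0]<-.133; print(np.median(q[b],0),q[b,1].min(),q[b,1].max(),np.median(p[b,2]))
print(totool([.556,.229,.18]),totool([.556,.229,.095]))
E
```

```text
139
[ 0  2 24 47 41  7  8  6  4  0  0  0  0  0] [-155 -151 -147 -143 -139 -135 -131 -127 -123 -119 -115 -111 -107 -103
  -99]
[-0.13955522  0.00056746] -0.06361474559162371 0.061479377771310975 0.1161404498040901
[49.  20.2 27.3] [ 48.6  20.2 112.3]
```

Emit:
play_rows --steps '[[[49, 21, 15], 0, 30], [[49, 21, 15], 0, 30], [[49, 21, 15], 0, 30], [[49, 21, 15], 0, 30], [[49, 21, 15], 0, 30], [[49, 21, 15], 0, 30]]'

```text
time_s: 2.42
tool_pos: [0.5549, 0.2194, 0.1935]
orientation: [3.141, 0.0, 1.537]
ft_force: [-0.6, 0.6, 1.1]
opening: 0.03
finger_force: 0.0
```

```bash
python3 - <<'E'
from h import *
t,m,o=tool();print(t,o['orientation']);print(totool([.5575,.229,.095]))
E
```

```text
[0.55492635 0.21944534 0.19352528] [3.14107834e+00 1.54036735e-04 1.53703760e+00]
[ 9.7  2.2 98.5]
```

Emit:
play_rows --steps '[[[8, 2, 20], 0, 30], [[8, 2, 50], 0, 30], [[8, 2, 75], 0, 30], [[8, 2, 98], 0, 30], [[8, 2, 98], 0, 30], [[8, 2, 98], 0, 30], [[8, 2, 98], 0, 30]]'

```text
time_s: 3.0
tool_pos: [0.557, 0.2277, 0.097]
orientation: [3.141, -0.0, 1.537]
ft_force: [-7.5, -0.1, 8.2]
opening: 0.03
finger_force: 0.7
```

Emit:
play_rows --steps '[[[0, 0, 0], 0, 4], [[0, 0, 0], 0, 4], [[0, 0, 0], 0, 4], [[0, 0, 0], 0, 4], [[0, 0, 0], 0, 4], [[0, 0, 0], 0, 4]]'

```text
time_s: 3.5
tool_pos: [0.5552, 0.2276, 0.096]
orientation: [-3.137, 0.001, 1.537]
ft_force: [-10.9, -0.8, 11.3]
opening: 0.0098
finger_force: 29.7
```

Emit:
play_rows --steps '[[[0, -8, 0], 0, 4], [[0, -18, 0], 0, 4], [[0, -30, 0], 0, 4], [[0, -42, 0], 0, 4], [[0, -55, 0], 0, 4], [[0, -68, 0], 0, 4], [[0, -81, 0], 0, 4], [[0, -94, 0], 0, 4], [[0, -107, 0], 0, 4], [[0, -118, 0], 0, 4], [[0, -128, 0], 0, 4], [[0, -136, 0], 0, 4], [[0, -142, 0], 0, 4], [[0, -145, 0], 0, 4], [[0, -147, 0], 0, 4], [[0, -147, 0], 0, 4], [[0, -147, 0], 0, 4]]'

```text
time_s: 4.92
tool_pos: [0.4136, 0.2325, 0.0961]
orientation: [3.133, -0.001, 1.538]
ft_force: [11.7, -2.4, -4.3]
opening: 0.0099
finger_force: 29.8
```

```bash
python3 - <<'E'
from h import *
t,m,o=tool();print(t,o['orientation'],o['ft_force'])
cv2.imwrite('pics/c.png',cv2.resize(cap('scene')['img'][130:330,270:470],(800,600)[::-1] if 0 else (600,600)))
E
```

```text
[0.41361779 0.23249645 0.09612622] [ 3.13256999e+00 -5.20034912e-04  1.53751422e+00] [11.65645434 -2.3959843  -4.25096597]
```

View pics/c.png

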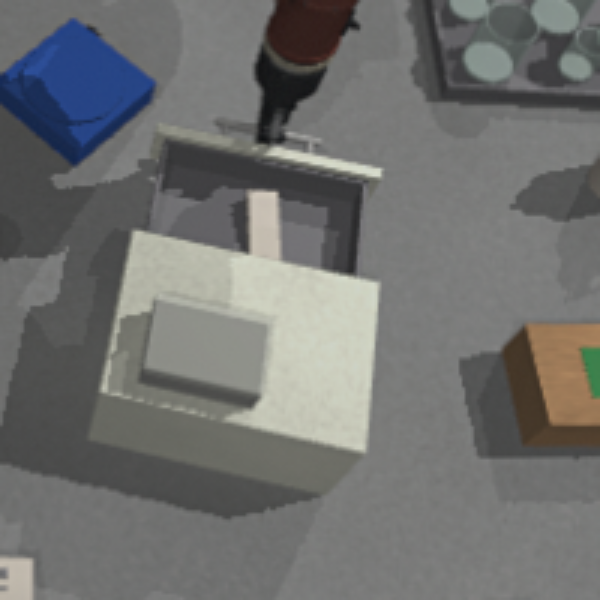

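The drawer is out; the wedge lies in it at crop (265,225), heel toward the drawer front.

Emit:
play_rows --steps '[[[0, 3, 0], 0, 30], [[0, 3, 0], 0, 30], [[0, 3, 0], 0, 30], [[0, 3, -40], 0, 30], [[0, 3, -80], 0, 30], [[0, 3, -115], 0, 30], [[-100, 3, -125], 40, 50], [[-100, 3, -125], 80, 50], [[-100, 3, -125], 80, 50], [[-100, 3, -125], 80, 50]]'

```text
time_s: 5.8
tool_pos: [0.4097, 0.1305, 0.2205]
orientation: [3.14, 0.0, 1.029]
ft_force: [-0.6, -0.1, 0.1]
opening: 0.0499
finger_force: 0.0
```

```bash
cat > w.py <<'E'
from h import *
t,m,o=tool();print(t,o['orientation'])
c=np.array([.697,.2245]);a=np.deg2rad(-1.9);Rm=np.array([[np.cos(a),-np.sin(a)],[np.sin(a),np.cos(a)]])
for n in('scene','top'):
    d=cap(n,n+'1.png'); W=pts(d); Z=W[...,2]; q=(W[...,:2]-c)@Rm*1000
    g=d['img'].min(-1)
    M=(q[...,0]>-245)&(q[...,0]<-107)&(abs(q[...,1])<112)&(Z>.088)&(Z<.125)
    print(n,M.sum())
    if M.sum()>5:
        p=W[M][:,:2]*1000; r=cv2.minAreaRect(p.astype(np.float32)); print(r,cv2.boxPoints(r).round(0).tolist())
        print(np.percentile(W[M][:,2],[5,50,95]))
    M&=(g>110)
    if M.sum()>5:
        p=W[M][:,:2]*1000; r=cv2.minAreaRect(p.astype(np.float32)); print(r,cv2.boxPoints(r).round(0).tolist())
    M=(abs(q[...,0]+250)<20)&(Z>.125)&(Z<.15)&(abs(q[...,1])<100); print('front',np.median(q[M],0) if M.any() else 0, np.percentile(q[M][:,0],[2,98]) if M.any() else 0)
E
python3 w.py
```

```text
[0.40965462 0.13049389 0.22046944] [3.14028805e+00 4.57015022e-04 1.02910987e+00]
scene 697
((518.7980346679688, 230.583740234375), (223.33311462402344, 114.81753540039062), 88.66364288330078) [[459.0, 120.0], [574.0, 118.0], [579.0, 341.0], [464.0, 344.0]]
[0.08851871 0.10185912 0.12308005]
((532.8194580078125, 226.1399383544922), (189.0085906982422, 84.71231079101562), 84.5888442993164) [[482.0, 136.0], [566.0, 128.0], [584.0, 316.0], [500.0, 324.0]]
front [-235.63002362    0.99196716] [-247.28970492 -230.25769792]
top 531
((528.5670776367188, 232.0759735107422), (219.94435119628906, 122.65583038330078), 88.11730194091797) [[464.0, 124.0], [586.0, 120.0], [593.0, 340.0], [471.0, 344.0]]
[0.08829025 0.0967394  0.10913208]
((529.237548828125, 228.56134033203125), (215.52598571777344, 119.49530029296875), 89.38307189941406) [[468.0, 121.0], [588.0, 120.0], [590.0, 336.0], [471.0, 337.0]]
front [-235.55549438   98.84042353] [-242.98717234 -230.77622373]
```

```bash
python3 -c "
import cv2
a=cv2.imread('pics/top1.png')[160:250,80:200];b=cv2.imread('pics/scene1.png')[165:240,310:410]
cv2.imwrite('pics/d.png',cv2.vconcat([cv2.resize(a,(400,300)),cv2.resize(b,(400,300))]))"
```

```text
(no output)
```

View pics/d.png

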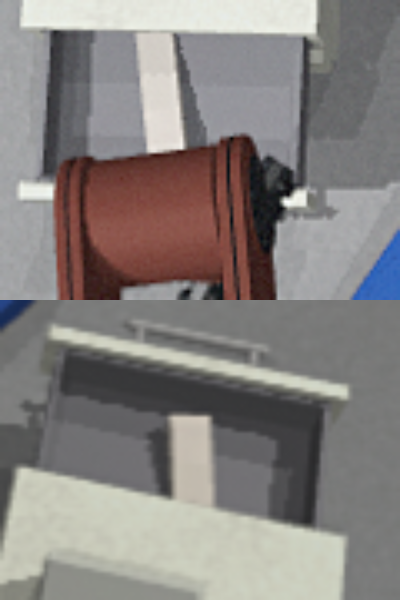

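```bash
cat > w2.py <<'E'
from h import *
import sys
c=np.array([.697,.2245]);a=np.deg2rad(-1.9);Rm=np.array([[np.cos(a),-np.sin(a)],[np.sin(a),np.cos(a)]])
S={'scene':[(165,120),(165,205),(218,212),(218,110)],'top':[(128,30),(143,155),(192,155),(184,30)]}
for n in('scene','top'):
    d=cap(n); W=pts(d); Z=W[...,2]
    q=np.array(S[n],float)
    pl=np.array([310,165])+q/[4,4] if n=='scene' else np.array([80,160])+q*.3
    m=np.zeros(Z.shape,np.uint8); cv2.fillPoly(m,[pl.round().astype(np.int32)],1)
    im=d['img'].astype(int); red=im[...,2]-im[...,0]
    v=m.astype(bool); g=im.min(-1)
    print(n,np.percentile(g[v],[10,50,90]),np.percentile(red[v],[10,50,90]))
    s=v&(g>130)&(Z>.085)&(Z<.115)&(red>5)
    p=W[s]*1000; r=cv2.minAreaRect(p[:,:2].astype(np.float32)); print(s.sum(),cv2.boxPoints(r).round(0).tolist(),r[2])
    A=p[:,:2]; 
    # centreline fit: per-x slices midpoints
    xs=np.arange(A[:,0].min()+3,A[:,0].max(),8); L=[]
    for x in xs:
        k=abs(A[:,0]-x)<4
        if k.sum()>3: L.append((x,(A[k,1].min()+A[k,1].max())/2,np.ptp(A[k,1]),np.median(p[k,2])))
    L=np.array(L); print(L.round(0).tolist(),np.polyfit(L[:,0],L[:,1],1))
E
python3 w2.py
```

```text
scene [ 79.4 174.  184. ] [ 0. 19. 20.]
219 [[488.0, 256.0], [494.0, 219.0], [581.0, 231.0], [576.0, 269.0]] 8.315967559814453
[[491.0, 248.0, 17.0, 104.0], [499.0, 241.0, 33.0, 108.0], [507.0, 236.0, 29.0, 106.0], [515.0, 240.0, 36.0, 106.0], [523.0, 239.0, 33.0, 104.0], [531.0, 240.0, 31.0, 103.0], [539.0, 245.0, 38.0, 102.0], [547.0, 243.0, 31.0, 100.0], [555.0, 247.0, 37.0, 99.0], [563.0, 247.0, 36.0, 98.0], [571.0, 248.0, 35.0, 97.0]] [8.12678202e-02 1.99904006e+02]
top [ 88.5 198.  214. ] [-7. 11. 13.]
394 [[497.0, 253.0], [503.0, 218.0], [617.0, 236.0], [612.0, 271.0]] 8.831531524658203
[[502.0, 237.0, 32.0, 107.0], [510.0, 237.0, 32.0, 105.0], [518.0, 238.0, 33.0, 105.0], [526.0, 240.0, 35.0, 104.0], [534.0, 240.0, 36.0, 105.0], [542.0, 242.0, 32.0, 101.0], [550.0, 243.0, 32.0, 100.0], [558.0, 245.0, 35.0, 98.0], [566.0, 246.0, 35.0, 97.0], [574.0, 248.0, 33.0, 94.0], [582.0, 248.0, 34.0, 92.0], [590.0, 250.0, 34.0, 92.0], [598.0, 252.0, 32.0, 91.0], [606.0, 252.0, 32.0, 89.0]] [  0.15768038 156.84640709]
```

```bash
python3 - <<'E'
from h import *
print(totool([.516,.2395,.2]))
E
```

```text
[145.3  38.4  19.7]
```

Emit:
play_rows --steps '[[[145, 38, 20], 50, 60], [[145, 38, 20], 50, 60], [[145, 38, 20], 50, 60], [[145, 38, 20], 50, 60], [[145, 38, 20], 50, 60], [[145, 38, 20], 50, 60], [[145, 38, 20], 50, 60], [[145, 38, 20], 50, 60], [[145, 38, 20], 50, 60], [[145, 38, 20], 50, 60]]'

```text
time_s: 6.83
tool_pos: [0.5161, 0.2392, 0.1997]
orientation: [3.142, 0.001, 0.171]
ft_force: [-0.4, 0.4, 0.5]
opening: 0.0601
finger_force: 0.0
```

```bash
python3 - <<'E'
from h import *
t,m,o=tool();print(t,o['orientation']);print(totool([.516,.2395,.087]),np.rad2deg(o['orientation'][2]-.148))
E
```

```text
[0.5160535  0.23921137 0.19974234] [3.14157010e+00 5.00128121e-04 1.71189549e-01]
[ 1.000e-01 -3.000e-01  1.127e+02] 1.3286632660475417
```

Descend with 60 mm opening, then close gently.

Emit:
play_rows --steps '[[[0, 0, 30], 1.3, 60], [[0, 0, 60], 1.3, 60], [[0, 0, 85], 1.3, 60], [[0, 0, 102], 1.3, 60], [[0, 0, 112], 1.3, 60], [[0, 0, 112], 1.3, 60], [[0, 0, 112], 1.3, 60], [[0, 0, 112], 1.3, 25], [[0, 0, 112], 1.3, 25], [[0, 0, 112], 1.3, 25], [[0, 0, 112], 1.3, 25], [[0, 0, 112], 1.3, 25], [[0, 0, 112], 1.3, 25], [[0, 0, 112], 1.3, 25]]' --squeeze 40

```text
time_s: 8.0
tool_pos: [0.5179, 0.2393, 0.0902]
orientation: [-3.141, -0.004, 0.143]
ft_force: [-0.1, -0.4, 5.4]
opening: 0.033
finger_force: 40.5
```

Emit:
play_rows --steps '[[[0, 0, -10], 0, 25], [[0, 0, -30], 0, 25], [[0, 0, -60], 0, 25], [[0, 0, -90], 0, 25], [[0, 0, -110], 0, 25], [[0, 0, -110], 0, 25], [[0, 0, -110], 0, 25]]'

```text
time_s: 8.58
tool_pos: [0.5173, 0.2391, 0.1998]
orientation: [-3.141, -0.004, 0.143]
ft_force: [-0.2, 0.3, -1.5]
opening: 0.0328
finger_force: 40.7
```

```bash
python3 - <<'E'
from h import *
t,m,o=tool();print(t,o['orientation'],o['opening'],o['finger_force'])
f=np.array([.5445,-.2195]);x=np.array([np.cos(.077),-np.sin(.077)])
# TCP assumed at wedge x=-40 => nose 105 ahead; nose 35 mm short of front
p=f-x*(.105+.035); print(p,totool([*p,.2]),np.rad2deg(o['orientation'][2]+.077))
E
```

```text
[0.51727884 0.23905057 0.19978517] [-3.14112236 -0.00351755  0.14284801] 0.03284828305103093 40.71019113063812
[ 0.40491482 -0.20873065] [-175.   427.2   -1. ] 12.596363166879014
```

Emit:
play_rows --steps '[[[-40, 60, 0], 0, 25], [[-90, 150, 0], 6, 25], [[-175, 427, 0], 12.6, 25], [[-175, 427, 0], 12.6, 25], [[-175, 427, 0], 12.6, 25], [[-175, 427, 0], 12.6, 25], [[-175, 427, 0], 12.6, 25], [[-175, 427, 0], 12.6, 25], [[-175, 427, 0], 12.6, 25], [[-175, 427, 0], 12.6, 25], [[-175, 427, 0], 12.6, 25], [[-175, 427, 0], 12.6, 25], [[-175, 427, 0], 12.6, 25], [[-175, 427, 0], 12.6, 25], [[-175, 427, 0], 12.6, 25], [[-175, 427, 0], 12.6, 25]]'

```text
time_s: 9.92
tool_pos: [0.404, -0.2071, 0.1975]
orientation: [-3.141, 0.001, -0.075]
ft_force: [0.4, -0.6, -1.5]
opening: 0.0329
finger_force: 40.7
```

```bash
python3 - <<'E'
from h import *
t,m,o=tool();print(t,o['orientation'],o['opening'],o['finger_force'])
d=cap('scene','scene2.png'); b=cap('top','top2.png')
cv2.imwrite('pics/e.png',cv2.hconcat([cv2.resize(d['img'][140:260,170:290],(400,400),interpolation=cv2.INTER_CUBIC),cv2.resize(b['img'][130:250,220:340],(400,400),interpolation=cv2.INTER_CUBIC)]))
E
```

```text
[ 0.40404931 -0.20714007  0.19745771] [-3.14076361e+00  8.04952677e-04 -7.49389764e-02] 0.03293234505377153 40.72834074497223
```

View pics/e.png

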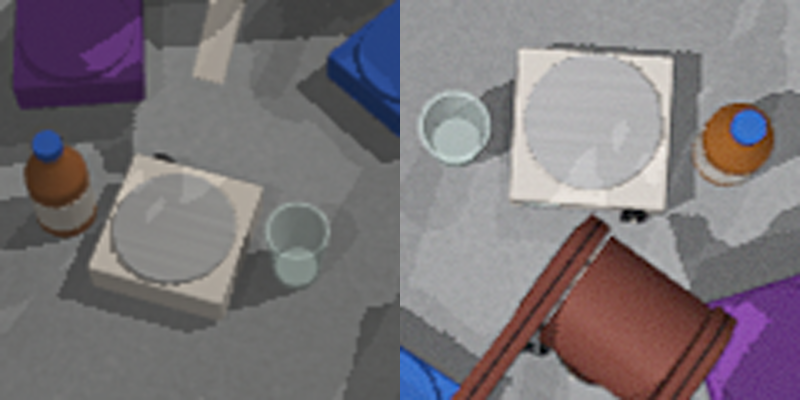

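The scene crop shows the wedge held with its nose at (208,78), facing the stirrer's front edge middle (~(195,168)); the beaker and bottle are undisturbed.

Emit:
play_rows --steps '[[[0, 0, 40], 0, 25], [[0, 0, 80], 0, 25], [[0, 0, 120], 0, 25], [[0, 0, 150], 0, 25], [[0, 0, 170], 0, 25], [[0, 0, 182], 0, 25], [[0, 0, 188], 0, 25], [[0, 0, 190], 0, 25], [[0, 0, 190], 0, 25], [[0, 0, 190], 0, 25]]'

```text
time_s: 10.85
tool_pos: [0.4048, -0.209, 0.0089]
orientation: [3.141, -0.001, -0.077]
ft_force: [0.1, -0.2, 0.6]
opening: 0.0333
finger_force: 41.1
```

```bash
cat > n.py <<'E'
from h import *
t,m,o=tool();print(t,o['orientation'],o['ft_force'])
d=cap('scene'); W=pts(d); Z=W[...,2]; im=d['img'].astype(int); red=im[...,2]-im[...,0]; g=im.min(-1)
f=np.array([.5445,-.2195]);a=-.077;Rm=np.array([[np.cos(a),-np.sin(a)],[np.sin(a),np.cos(a)]])
q=(W[...,:2]-f)@Rm*1000
M=(q[...,0]>-160)&(q[...,0]<8)&(abs(q[...,1])<32)&(g>100)&(red>8)&(Z<.05)
n,l,s,c=cv2.connectedComponentsWithStats(M.astype(np.uint8)); k=1+np.argmax(s[1:,4]); M=l==k
p=q[M]; r=cv2.minAreaRect(p.astype(np.float32)); print(M.sum(),cv2.boxPoints(r).round(1).tolist(),r[2])
for x0 in range(-150,0,10):
    k=abs(p[:,0]-x0)<5
    if k.sum()>3: print(x0,p[k,1].min().round(1),p[k,1].max().round(1),(np.median(W[M][k,2])*1000).round(1))
# stirrer top in this frame (scene cam), top surface
S=(Z>.055)&(Z<.07)&(abs(q[...,1])<100)&(q[...,0]>-30)&(q[...,0]<170)&(g>90)
r=cv2.minAreaRect(q[S].astype(np.float32)); print('stirrer',cv2.boxPoints(r).round(1).tolist())
e=(S)&(abs(q[...,1])<30); print('front edge x',np.percentile(q[e][:,0],[0,1,3]),'sides',np.percentile(q[S&(q[...,0]>20)&(q[...,0]<130)][:,1],[0.5,99.5]))
cv2.imwrite('pics/scene3.png',d['img'])
E
python3 n.py
```

```text
[ 0.40476037 -0.20898972  0.0089339 ] [ 3.14072143e+00 -1.47654596e-03 -7.65963627e-02] [ 0.08150541 -0.22146819  0.647276  ]
261 [[-158.89999389648438, -22.700000762939453], [-33.599998474121094, -23.700000762939453], [-33.29999923706055, 15.199999809265137], [-158.60000610351562, 16.200000762939453]] 89.55296325683594
-150 -19.0 7.4 27.0
-140 -15.9 9.8 22.8
-130 -16.4 9.6 21.1
-120 -17.9 12.6 20.1
-110 -18.8 14.9 17.2
-100 -23.0 14.7 15.0
-90 -15.6 15.5 15.3
-80 -23.1 15.6 12.1
-70 -23.4 15.4 10.7
-60 -21.8 15.0 8.1
-50 -18.2 13.8 6.3
-40 -18.9 15.3 3.6
-30 -14.3 14.5 4.9
stirrer [[3.4000000953674316, 76.80000305175781], [4.099999904632568, -72.0], [153.39999389648438, -71.30000305175781], [152.60000610351562, 77.5]]
front edge x [ 3.8057553   6.43458804 13.78441927] sides [-69.19838857  74.95351426]
```

Emit:
play_rows --steps '[[[0, -2, 1], 0, 25], [[0, -4, 2], 0, 25], [[0, -4, 3], 0, 25], [[0, -4, 4], 0, 25], [[0, -4, 4], 0, 25], [[0, -4, 4], 0, 25]]'

```text
time_s: 11.4
tool_pos: [0.4051, -0.2053, 0.0059]
orientation: [3.141, -0.001, -0.077]
ft_force: [-5.4, 3.3, 17.5]
opening: 0.0331
finger_force: 43.3
```

Emit:
play_rows --steps '[[[0, 0, -0.7], 0, 25], [[6, 0, -0.7], 0, 25], [[14, 0, -0.7], 0, 25], [[22, 0, -0.7], 0, 25], [[30, 0, -0.7], 0, 25], [[37, 0, -0.7], 0, 25], [[43, 0, -0.7], 0, 25], [[48, 0, -0.7], 0, 25], [[51, 0, -0.7], 0, 25], [[52, 0, -0.7], 0, 25], [[52, 0, -0.7], 0, 25], [[52, 0, -0.7], 0, 25], [[52, 0, -0.7], 0, 25]]'

```text
time_s: 12.48
tool_pos: [0.4565, -0.2092, 0.0058]
orientation: [3.141, -0.001, -0.077]
ft_force: [-3.0, -0.8, 9.2]
opening: 0.0329
finger_force: 42.4
```

```bash
python3 n.py; python3 -c "
import cv2
a=cv2.imread('pics/scene3.png')[120:240,170:290];cv2.imwrite('pics/f.png',cv2.resize(a,(600,600),interpolation=cv2.INTER_CUBIC))"
```

```text
[ 0.45648804 -0.20921521  0.00580248] [ 3.14095177e+00 -6.43608094e-04 -7.69010005e-02] [-3.03657265 -0.75663473  9.16399306]
175 [[-120.4000015258789, 17.600000381469727], [-118.80000305175781, -22.299999237060547], [-19.600000381469727, -18.5], [-21.100000381469727, 21.399999618530273]] 2.1951661109924316
-110 -14.0 -0.2 22.2
-100 -14.6 10.5 21.4
-90 -10.7 9.7 22.8
-80 -12.8 13.6 19.7
-70 -14.5 16.3 19.6
-60 -15.2 18.0 16.2
-50 -18.5 20.2 12.8
-40 -19.2 16.5 12.2
-30 -15.5 18.9 10.8
-20 -13.7 18.1 9.7
stirrer [[3.0999999046325684, 75.69999694824219], [4.699999809265137, -72.0999984741211], [152.6999969482422, -70.5], [151.10000610351562, 77.30000305175781]]
front edge x [ 5.85451453  8.67089536 14.82330421] sides [-70.08288247  73.87152697]
```

View pics/f.png

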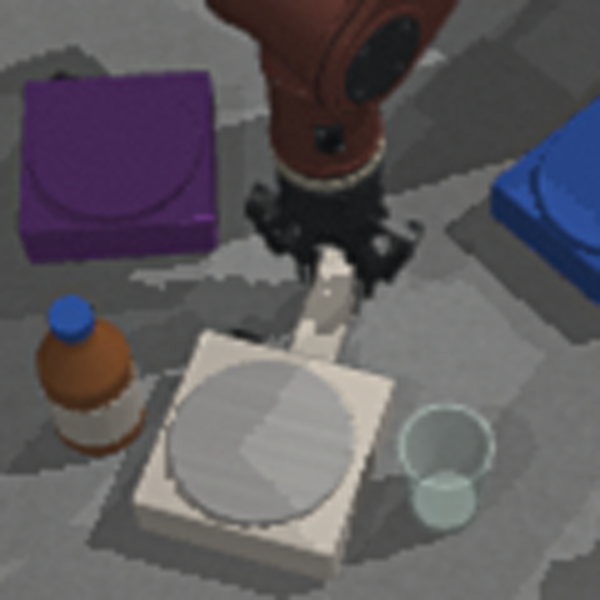

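The wedge points at the middle of the stirrer's front edge (crop (320,345)), its nose just under, bystanders untouched. Now I push slowly.

Emit:
play_rows --steps '[[[3, 0, 0], 0, 25], [[6, 0, 0], 0, 25], [[9, 0, 0], 0, 25], [[12, 0, 0], 0, 25], [[15, 0, 0], 0, 25], [[18, 0, 0], 0, 25], [[21, 0, 0], 0, 25], [[24, 0, 0], 0, 25], [[27, 0, 0], 0, 25], [[30, 0, 0], 0, 25], [[30, 0, 0], 0, 25], [[30, 0, 0], 0, 25]]'

```text
time_s: 13.53
tool_pos: [0.4845, -0.2111, 0.0057]
orientation: [-3.141, 0.004, -0.077]
ft_force: [-10.4, 1.1, 16.0]
opening: 0.0331
finger_force: 43.3
```

```bash
cat > s.py <<'E'
from h import *
f=np.array([.5445,-.2195]);a=-.077;Rm=np.array([[np.cos(a),-np.sin(a)],[np.sin(a),np.cos(a)]])
t,m,o=tool(); print(t,o['ft_force'],'tcp',((t[:2]-f)@Rm*1000).round(1))
for n in('scene','top'):
    d=cap(n);W=pts(d); q=(W[...,:2]-f)@Rm*1000; Z=W[...,2]*1000
    M=(Z>50)&(Z<80)&(abs(q[...,1])<60)&(q[...,0]>12)&(q[...,0]<138)
    A=np.c_[q[M][:,0]-75,q[M][:,1],np.ones(M.sum())]; c,*_=np.linalg.lstsq(A,Z[M],rcond=None); 
    S=(Z>53)&(Z<75)&(abs(q[...,1])<90)&(q[...,0]>-10)&(q[...,0]<180); 
    k=abs(q[...,1])<60
    print(n,'lift over 110mm',(-c[0]*110).round(2),'roll110',(c[1]*110).round(2),'mean z',c[2].round(2),'back x',np.percentile(q[S&k][:,0],[98,99.5]).round(1))
E
python3 s.py
```

```text
[ 0.48448375 -0.21113469  0.00567414] [-10.43384963   1.06050411  15.9820433 ] tcp [-60.5   3.7]
scene lift over 110mm 0.1 roll110 0.08 mean z 62.77 back x [149.1 152.5]
top lift over 110mm -0.33 roll110 -0.2 mean z 62.2 back x [146.7 149.6]
```

Emit:
play_rows --steps '[[[2, 0, 0], 0, 25], [[4, 0, 0], 0, 25], [[6, 0, 0], 0, 25], [[8, 0, 0], 0, 25], [[8, 0, 0], 0, 25], [[8, 0, 0], 0, 25]]'

```text
time_s: 14.13
tool_pos: [0.4922, -0.2117, 0.0057]
orientation: [-3.141, 0.004, -0.077]
ft_force: [-13.1, 0.6, 16.8]
opening: 0.0329
finger_force: 43.4
```

```bash
python3 s.py; python3 n.py | tail -22
```

```text
[ 0.49219204 -0.21172905  0.00570251] [-13.08401348   0.57207159  16.81376418] tcp [-52.8   3.7]
scene lift over 110mm 1.17 roll110 -0.03 mean z 63.48 back x [149.8 152.1]
top lift over 110mm 2.01 roll110 -0.55 mean z 63.18 back x [147.2 149.9]
[ 0.49219963 -0.21171931  0.00570251] [-3.14126003  0.00413801 -0.07669961] [-12.31936451   1.12324615  16.74330097]
94 [[-85.80000305175781, 9.899999618530273], [-81.4000015258789, -22.0], [-16.700000762939453, -13.0], [-21.100000381469727, 18.899999618530273]] 7.910849571228027
-70 -14.0 -0.8 21.6
-60 -14.6 11.2 24.2
-50 -11.5 10.6 21.3
-40 -15.5 15.7 18.0
-30 -14.3 17.7 16.6
-20 -14.0 7.5 18.1
stirrer [[2.200000047683716, 76.30000305175781], [5.0, -100.69999694824219], [154.60000610351562, -98.30000305175781], [151.8000030517578, 78.69999694824219]]
front edge x [3.65941592 6.46040318 9.71114682] sides [-70.68022232  76.10496455]
```

```bash
cat > s2.py <<'E'
from h import *
f=np.array([.5445,-.2195]);a=-.077;Rm=np.array([[np.cos(a),-np.sin(a)],[np.sin(a),np.cos(a)]])
t,m,o=tool(); print(t,o['ft_force'],'tcp',((t[:2]-f)@Rm*1000).round(1))
def fit(q,Z,M):
    x=q[M];A=np.c_[x[:,0]-75,x[:,1],np.ones(len(x))];z=Z[M];w=np.ones(len(z),bool)
    for _ in range(4):
        c,*_=np.linalg.lstsq(A[w],z[w],rcond=None); r=z-A@c; w=abs(r)<2.5*np.std(r[w])
    return c
for n in('scene','top'):
    out=[]
    for i in range(6):
        d=cap(n);W=pts(d); q=(W[...,:2]-f)@Rm*1000; Z=W[...,2]*1000
        c=fit(q,Z,(Z>50)&(Z<80)&(abs(q[...,1])<66)&(q[...,0]>8)&(q[...,0]<145))
        b=fit(q,Z,(abs(Z)<12)&(abs(q[...,1])<250)&(q[...,0]>-100)&(q[...,0]<350))
        out.append([-c[0]*110,c[2],-b[0]*110,b[2]])
    out=np.array(out); print(n,out.mean(0).round(2),out.std(0).round(2))
E
python3 s2.py
```

```text
[ 0.49221743 -0.21169347  0.00569443] [-12.46304702   0.8279375   18.09375177] tcp [-52.7   3.8]
scene [ 1.28 62.83  0.2  -0.26] [0.22 0.13 0.03 0.04]
top [ 2.21e+00  6.26e+01  3.00e-02 -7.90e-01] [0.57 0.1  0.02 0.06]
```

Emit:
play_rows --steps '[[[2, 0, 0], 0, 25], [[4, 0, 0], 0, 25], [[6, 0, 0], 0, 25], [[8, 0, 0], 0, 25], [[8, 0, 0], 0, 25], [[8, 0, 0], 0, 25]]'

```text
time_s: 15.38
tool_pos: [0.5002, -0.2123, 0.0057]
orientation: [-3.141, 0.004, -0.077]
ft_force: [-12.0, 1.3, 16.7]
opening: 0.0329
finger_force: 43.3
```

```bash
python3 s2.py; python3 n.py | tail -12; python3 -c "
import cv2
a=cv2.imread('pics/scene3.png')[150:240,190:280];cv2.imwrite('pics/g.png',cv2.resize(a,(600,600),interpolation=cv2.INTER_CUBIC))"
```

```text
[ 0.5001673  -0.21233637  0.00569663] [-11.97512774   1.34939071  16.66570785] tcp [-44.8   3.7]
scene [ 2.27 63.49  0.19 -0.27] [0.34 0.12 0.02 0.03]
top [ 3.88e+00  6.32e+01  5.00e-02 -7.90e-01] [0.32 0.19 0.01 0.03]
[ 0.50017419 -0.21235024  0.00569711] [-3.14129504  0.00410871 -0.07669209] [-12.42232751   0.54302455  15.62111112]
78 [[-79.0, 9.399999618530273], [-75.69999694824219, -20.0], [-17.899999618530273, -13.5], [-21.100000381469727, 15.899999618530273]] 6.338246822357178
-60 -13.8 3.4 22.2
-50 -14.6 9.8 22.3
-40 -11.2 14.2 21.8
-30 -14.4 12.9 18.2
-20 -12.9 6.7 18.8
stirrer [[4.400000095367432, 77.5], [4.5, -72.0999984741211], [155.8000030517578, -71.9000015258789], [155.6999969482422, 77.5999984741211]]
front edge x [4.46978957 6.81605335 9.720732  ] sides [-71.10397204  76.60614011]
```

View pics/g.png

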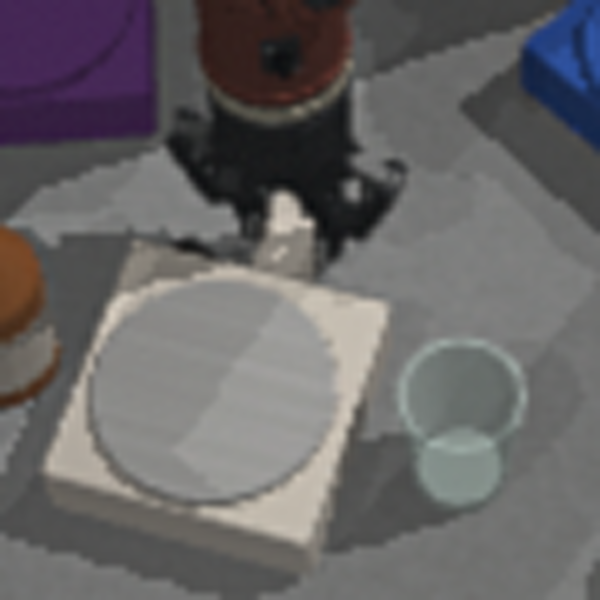

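Emit:
play_rows --steps '[[[2, 0, 0], 0, 25], [[4, 0, 0], 0, 25], [[4, 0, 0], 0, 25], [[4, 0, 0], 0, 25], [[4, 0, 0], 0, 25], [[4, 0, 0], 0, 25], [[4, 0, 0], 0, 25]]'

```text
time_s: 16.62
tool_pos: [0.5042, -0.2127, 0.0057]
orientation: [-3.141, 0.004, -0.077]
ft_force: [-11.6, 0.1, 16.2]
opening: 0.033
finger_force: 43.3
```

```bash
python3 s2.py
```

```text
[ 0.50416302 -0.21265104  0.00571493] [-11.64657547   0.06582072  16.19225079] tcp [-40.7   3.7]
scene [ 2.31 63.82  0.19 -0.25] [0.26 0.11 0.02 0.05]
top [ 4.950e+00  6.382e+01  5.000e-02 -7.700e-01] [0.47 0.09 0.03 0.03]
```

```bash
python3 -c "
from workcell import ctrl
print(ctrl.sign_off())"
```

```text
the job is handed in; nothing more can be done
None
```

I handed the job in with the drawer out to its stop and the wedge still gripped flat under the middle of the stirrer's front edge. I estimate the front feet are 2 to 5 mm up; the two cameras disagree, about 2 mm and 5 mm, and no verdict came back. The stirrer hadn't noticeably shifted, and the beaker and bottle looked undisturbed.

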